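# Find the rattling tin and present it

### The job

One of the three sealed green tins holds a call bell whose loose striker rattles when shaken; the others are packed tight. Starting with the left tin, then the middle, then the right (the robot's left and right), lift each tin off the table, shake it briskly to and fro and stand it back upright where it was before you lift another. Then hold the one that rattles out over the middle of the round blue mat, upright, still and a hand's breadth above it, the other two standing in their places and the other tableware left alone; finish while holding it there, do not put it down.

Things in the scene. Friction and masses are not known exactly. Their poses are not given: they have to be found in the camera images.
- tin_left: the tin that starts at the robot's left (largest y); sealed upright round green tin, brass lid, 68 mm in diameter, 88 mm tall, 0.51 to 0.61 kg in all; all three look alike. Origin: centre of its underside, z up its axis. Grip it round its body from above with about 30 N. Each tin keeps its name wherever it goes.
- tin_middle: the tin that starts between the other two; sealed upright round green tin, brass lid, 68 mm in diameter, 88 mm tall, 0.51 to 0.61 kg in all; all three look alike. Origin: centre of its underside, z up its axis. One of the three, by chance, holds a bell with a loose sprung 250 g striker: shaken sideways, it swings on at about 4.5 Hz and tugs at the hand (2 N or so) for a second after the tin stops.
- tin_right: the tin that starts at the robot's right (smallest y); sealed upright round green tin, brass lid, 68 mm in diameter, 88 mm tall, 0.51 to 0.61 kg in all; all three look alike. Origin: centre of its underside, z up its axis. The two that do not rattle hold a snug stack of coasters, 400 g, that stays put. The empty tins differ in weight by chance, so weight does not tell.
- mat: round blue presentation mat with a thin yellow ring, 140 mm in diameter, 3 mm thick, fixed to the table beyond the tins; origin: centre of its underside, z up
- wine_glass: clear stemmed wine glass, 155 mm tall, 68 mm wide, loose on the table; origin: centre of its underside. A bystander: leave it alone.
- tumbler: green glass tumbler, 85 mm tall, 68 mm wide, loose on the table; origin: centre of its underside. A bystander: leave it alone.
- napkin_ring: steel napkin ring standing on its rim, 46 mm wide, 30 mm tall, loose on the table; origin: centre of its underside. A bystander: leave it alone.
- salt_cellar: white salt cellar, 42 mm wide, 66 mm tall, loose on the table; origin: centre of its underside. A bystander: leave it alone.
- pepper_mill: dark wooden pepper mill, 48 mm wide, 124 mm tall, loose on the table; origin: centre of its underside. A bystander: leave it alone.
- candle_holder: brass candle holder with a stub of candle, 76 mm wide, 68 mm tall, loose on the table; origin: centre of its underside. A bystander: leave it alone.
Mind the look-alikes: they are no part of the job. Leave any pink look-alike of the tin_left alone.

How it is judged:
On the way, in this order (a step that is already met when the one before it is completed fails the run):
1. the left tin, lifted off the table (30 mm or more) while the other two stand in their places, moves briskly (over 0.12 m/s, or turns over 1.5 rad/s) (height (world z) of tin_left above 0.03 m and (linear speed of tin_left above 0.12 m/s or angular speed of tin_left above 1.5 rad/s) and height (world z) of each of tin_middle, tin_right below 0.008 m and angle between each of tin_middle, tin_right's own z axis and vertical below 0.1 rad and distance of each of tin_middle, tin_right from where it was at the start of the episode below 0.06 m and linear speed of each of tin_middle, tin_right below 0.05 m/s and contact force between the fingers and tin_middle below 0.1 N and contact force between the fingers and tin_right below 0.1 N).
2. the left tin, still in the air, stops or turns about (height (world z) of tin_left above 0.03 m and linear speed of tin_left below 0.06 m/s and angular speed of tin_left below 0.8 rad/s).
3. the left tin, lifted off the table (30 mm or more) while the other two stand in their places, moves briskly again, i.e. is shaken (all of step 1).
4. the middle tin, lifted off the table (30 mm or more) while the other two stand in their places, moves briskly (over 0.12 m/s, or turns over 1.5 rad/s) (height (world z) of tin_middle above 0.03 m and (linear speed of tin_middle above 0.12 m/s or angular speed of tin_middle above 1.5 rad/s) and height (world z) of each of tin_left, tin_right below 0.008 m and angle between each of tin_left, tin_right's own z axis and vertical below 0.1 rad and distance of each of tin_left, tin_right from where it was at the start of the episode below 0.06 m and linear speed of each of tin_left, tin_right below 0.05 m/s and contact force between the fingers and tin_left below 0.1 N and contact force between the fingers and tin_right below 0.1 N).
5. the middle tin, still in the air, stops or turns about (height (world z) of tin_middle above 0.03 m and linear speed of tin_middle below 0.06 m/s and angular speed of tin_middle below 0.8 rad/s).
6. the middle tin, lifted off the table (30 mm or more) while the other two stand in their places, moves briskly again, i.e. is shaken (all of step 4).
7. the right tin, lifted off the table (30 mm or more) while the other two stand in their places, moves briskly (over 0.12 m/s, or turns over 1.5 rad/s) (height (world z) of tin_right above 0.03 m and (linear speed of tin_right above 0.12 m/s or angular speed of tin_right above 1.5 rad/s) and height (world z) of each of tin_left, tin_middle below 0.008 m and angle between each of tin_left, tin_middle's own z axis and vertical below 0.1 rad and distance of each of tin_left, tin_middle from where it was at the start of the episode below 0.06 m and linear speed of each of tin_left, tin_middle below 0.05 m/s and contact force between the fingers and tin_left below 0.1 N and contact force between the fingers and tin_middle below 0.1 N).
8. the right tin, still in the air, stops or turns about (height (world z) of tin_right above 0.03 m and linear speed of tin_right below 0.06 m/s and angular speed of tin_right below 0.8 rad/s).
9. the right tin, lifted off the table (30 mm or more) while the other two stand in their places, moves briskly again, i.e. is shaken (all of step 7).
At the end, for the whole second after the job is handed in: The tin with the rattling bell is held still by the fingers, its underside more than 50 mm above the table, its axis within 0.25 rad of vertical and within 50 mm of the mat's centre seen from above; the other two tins stand upright on the table, untouched, within 60 mm of where they started (((distance between bell and tin_left below 0.03 m and height (world z) of tin_left above 0.05 m and angle between tin_left's own z axis and vertical below 0.25 rad and horizontal distance between tin_left and mat below 0.05 m and contact force between the fingers and tin_left above 1 N and linear speed of tin_left below 0.04 m/s and height (world z) of each of tin_middle, tin_right below 0.008 m and angle between each of tin_middle, tin_right's own z axis and vertical below 0.1 rad and distance of each of tin_middle, tin_right from where it was at the start of the episode below 0.06 m and linear speed of each of tin_middle, tin_right below 0.05 m/s and contact force between the fingers and tin_middle below 0.1 N and contact force between the fingers and tin_right below 0.1 N) or (distance between bell and tin_middle below 0.03 m and height (world z) of tin_middle above 0.05 m and angle between tin_middle's own z axis and vertical below 0.25 rad and horizontal distance between tin_middle and mat below 0.05 m and contact force between the fingers and tin_middle above 1 N and linear speed of tin_middle below 0.04 m/s and height (world z) of each of tin_left, tin_right below 0.008 m and angle between each of tin_left, tin_right's own z axis and vertical below 0.1 rad and distance of each of tin_left, tin_right from where it was at the start of the episode below 0.06 m and linear speed of each of tin_left, tin_right below 0.05 m/s and contact force between the fingers and tin_left below 0.1 N and contact force between the fingers and tin_right below 0.1 N) or (distance between bell and tin_right below 0.03 m and height (world z) of tin_right above 0.05 m and angle between tin_right's own z axis and vertical below 0.25 rad and horizontal distance between tin_right and mat below 0.05 m and contact force between the fingers and tin_right above 1 N and linear speed of tin_right below 0.04 m/s and height (world z) of each of tin_left, tin_middle below 0.008 m and angle between each of tin_left, tin_middle's own z axis and vertical below 0.1 rad and distance of each of tin_left, tin_middle from where it was at the start of the episode below 0.06 m and linear speed of each of tin_left, tin_middle below 0.05 m/s and contact force between the fingers and tin_left below 0.1 N and contact force between the fingers and tin_middle below 0.1 N))); the arm keeps its last pose, push and grip.
It fails at once if any of the other tableware (glass, tumbler, napkin ring, salt cellar, pepper mill, candle holder) is moved by more than 30 mm or tipped over (distance of any of wine_glass, tumbler, napkin_ring, salt_cellar, pepper_mill, candle_holder from where it was at the start of the episode above 0.03 m or angle between any of wine_glass, tumbler, napkin_ring, salt_cellar, pepper_mill, candle_holder's own z axis and vertical above 0.6 rad).
It also fails if it takes over 72 s, if anything falls off the work surface, if the arm or the gripper's body presses on something with over 40 N, if the wrist force passes 120 N, or if a joint passes its speed limit or range.

### The arm

A 7-joint arm with a two-finger parallel gripper is mounted at the origin on the work surface. World frame = base frame: x ahead of the robot, y to its left, z up, the work surface at z = 0. Lengths are in m, angles in rad, forces in N, time in s.
With the tool pointing down it reaches from about 0.425 to 0.875 m from the base axis. Payload 4.7 kg.
Tool frame: the origin (TCP) lies between the finger pads; the fingertips stand 14 mm ahead of it and the grasp point (between the pads) lies 5 mm behind it; z points along the fingers, y is the line along which they close (so a half turn about z gives the same grasp; the last joint's range is limited). The gripper opens to 87 mm and grips with 3 to 60 N. Pads are 19 mm wide; open, the fingers measure 117 mm over their backs; the gripper's body (75 mm by 190 mm) begins 51 mm behind the grasp point.
Start: joints at [-1.2, 0.321, -0.07, 1.45, 0.023, 1.371, -0.057], TCP at [0.227, 0.609, 0.237] pointing down, gripper open.
Joint ranges: [-2.86, 2.86], [-0.3, 2.09], [-1.38, 1.24], [0.06, 2.45], [-1.56, 4.7], [0.09, 2.05], [-2.69, 2.69]. Speed limits (rad/s): [2.57, 2.57, 3.14, 3.14, 3.14, 3.14, 3.14].

### API

Orientations are given as a rotation vector (axis times angle).
In Python, from bench import ctrl gives the robot as it stands.
- The arm moves only by the tool step_arm, never from a script. Its argument "commands" is a list of rows, each an object with "travel": the shift along the tool's x, y, z in m, a list of three; "turn": the turn, a rotation vector about the tool's x, y, z in degrees, a list of three. A call has 1 to 5 rows; each row is the pose to reach, as a shift and turn from the pose commanded when the call began, along the tool's axes at that moment; what a row does not reach only later rows make up. A row lasts 1/10 s, in which the tool goes at most 50 mm and 8.59 degrees, less where a joint would pass 70% of its speed; a pose out of reach is approached as far as the arm can. A call with a gripper value outside its range is refused whole. "gripper" is the opening, from 0 (shut) to 1 (fully open), set as the call begins (left out, the last holds). The fingers move at their own pace and stop on an object; "force" is the grip in N (left out, the last holds). Time passes only in rows, so rows that repeat a pose let the fingers close. It gives the time, the measured TCP pose, the force, the opening and the grip force at its end, in the units of the state.
- ctrl.get_state(): the state, without advancing time (a new reading comes with each control period).
- ctrl.get_image(name): name is "scene" or "top" or "wrist"; returns the picture (480x640x3 uint8, red, green, blue); there is no depth.
- ctrl.camera_model(name): a dict with "fx", "fy", "cx", "cy" (pixels), "R" (3x3) and "t" (3): a world point X has camera coordinates R X + t; the wrist camera has in their place "T_tool_cam" (4x4, takes a point from camera to tool coordinates, whose origin is the TCP and whose axes are the flange's). Camera axes: x right, y down, z forward; pixel columns grow to the right and rows downward; lengths in m; the calibration is good to about 2 mm. A picture is of the moment at which its call begins: read the wrist's pose just before it. camera_model takes no time and is no camera call.
- ctrl.close_job(): hands the job in; it is judged then, once.
The state is a dict: "time": time; "joint_positions": joint angles; "qd": joint speeds; "joint_torque": joint torques, N m; "position": TCP position; "tool_rot": TCP orientation; "ft_force": force on the tool from outside, world axes, zero at the start; "torque": the same for the moment, N m; "grip_width": opening from 0.0 (shut) to 1.0 (fully open); "grip_force": force on a finger pad.
Only numpy, scipy, OpenCV 4.12 (cv2) and the standard library are available. Lean on these libraries where they do the work, as an engineer would, in place of code of your own. Each camera call takes 0.05 s, during which the arm holds its last target. There are 200 camera calls.

## Working session

There is one attempt and no reset: what is moved stays moved. The work goes in short steps, Python scripts to look and compute and a tool call to move; the robot and the scene stay as the last step left them, time stands still between calls to the robot, and variables do not carry over. Pictures are saved under pics/ and viewed, at most 10 in all, crops included, and the job is handed in when it is done.

Besides the shell and the picture viewer there is one more tool, called after "Request:" as name(argument=value, ...) on one line, values as JSON. step_arm: Moves the arm, as the interface text tells. Its arguments: {"type":"object","properties":{"commands":{"type":"array"},"gripper":{"type":"number"},"force":{"type":"number"}},"required":["commands"]}

```bash
mkdir -p pics
cat > h.py <<'E'
from bench import ctrl
import numpy as np, cv2
from scipy.spatial.transform import Rotation as Ro
def save(n,f):
    im=ctrl.get_image(n); cv2.imwrite(f'pics/{f}.png',im[:,:,::-1]); return im
def ray(n,u,v,z):
    m=ctrl.camera_model(n);R=np.array(m['R']);t=np.array(m['t'])
    c=-R.T@t; d=R.T@np.array([(u-m['cx'])/m['fx'],(v-m['cy'])/m['fy'],1])
    return c+d*(z-c[2])/d[2]
E
python3 - <<'E'
from h import *
a=save('top','top0');b=save('scene','scene0')
cv2.imwrite('pics/both.png',cv2.resize(np.vstack([a,b])[:,:,::-1],None,fx=.62,fy=.62))
s=ctrl.get_state();print(s);print(Ro.from_rotvec(s['tool_rot']).as_matrix().round(3))
E
```

```text
{'time': 0.1, 'joint_positions': array([-1.19993072,  0.32177123, -0.07008169,  1.45151323,  0.0226131 ,
        1.37078494, -0.05690301]), 'qd': array([-0.00092157, -0.00231005, -0.00019259, -0.00183339, -0.00040214,
       -0.00158343,  0.00184965]), 'joint_torque': array([-7.29595940e-04, -4.92574489e+01, -4.06234162e-01, -3.13397992e+01,
       -6.42161351e-02,  3.95780266e-02,  9.15599594e-05]), 'position': array([0.22690229, 0.60863135, 0.23557628]), 'tool_rot': array([-5.57366956e-01, -3.09155323e+00,  2.63632193e-03]), 'ft_force': array([ 0.39331473, -0.82411482, -1.05603727]), 'torque': array([ 0.04196221,  0.01613957, -0.02760693]), 'grip_force': 0.0, 'grip_width': 0.9981219484962737}
[[-0.937  0.349 -0.   ]
 [ 0.349  0.937 -0.002]
 [-0.    -0.002 -1.   ]]
```

View pics/top0.png

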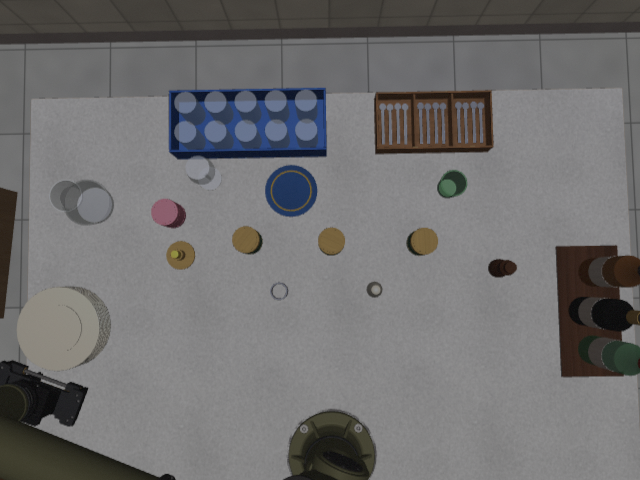

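View pics/scene0.png

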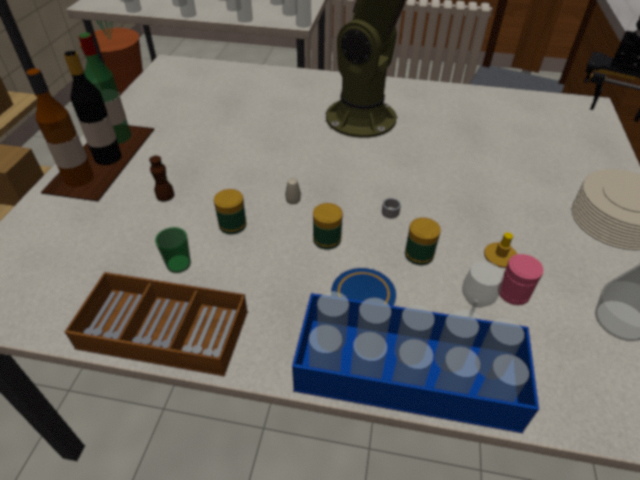

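The top view shows three brass-lidded tins: left (245,240), middle (331,241) and right (424,241). The mat is at (291,191). Things that could be taken for a tin are the pink tin (167,213), the green tumbler (452,184) and the brass candle holder (180,255). By the description I choose the three brass-lidded green tins.

Run:
```python
from h import *
im=cv2.imread('pics/top0.png');hsv=cv2.cvtColor(im,cv2.COLOR_BGR2HSV)
m=cv2.inRange(hsv,(12,90,70),(28,255,255))
for n,(u,v) in dict(l=(245,240),m=(331,241),r=(424,241)).items():
    w=m[v-22:v+22,u-22:u+22]; c=max(cv2.findContours(w,0,1)[0],key=cv2.contourArea)
    (x,y),r=cv2.minEnclosingCircle(c); M=cv2.moments(c)
    print(n,(x+u-22,y+v-22),r,ray('top',x+u-22,y+v-22,.088).round(4), ray('top',M['m10']/M['m00']+u-22,M['m01']/M['m00']+v-22,.088).round(4))
b=cv2.inRange(hsv,(100,90,40),(125,255,255))[160:220,260:322]
c=max(cv2.findContours(b,0,1)[0],key=cv2.contourArea);(x,y),r=cv2.minEnclosingCircle(c)
print('mat',x+260,y+160,r,ray('top',x+260,y+160,.003).round(4))
for n,u,v,z in [('candle',180,255,.03),('ring',280,291,.03),('salt',374,289,.066),('wine',199,168,.155),('pepper',509,268,.124),('tumbler',455,182,.08)]: print(n,ray('top',u,v,z).round(3))
cv2.imwrite('pics/crop.png',cv2.resize(im[180:310,150:470],None,fx=2.5,fy=2.5,interpolation=3))
```

```text
l (245.41891860961914, 239.28378295898438) 13.438118934631348 [0.5552 0.2066 0.088 ] [0.555  0.2066 0.088 ]
m (331.2322826385498, 240.82283401489258) 13.365008354187012 [ 0.5478 -0.0082  0.088 ] [ 0.5477 -0.008   0.088 ]
r (423.87586975097656, 240.72737884521484) 13.40462875366211 [ 0.5443 -0.2396  0.088 ] [ 0.5443 -0.2396  0.088 ]
mat 290.6833324432373 190.29999923706055 25.82625389099121 [0.69   0.0966 0.003 ]
candle [0.521 0.385 0.03 ]
ring [0.424 0.126 0.03 ]
salt [ 0.426 -0.114  0.066]
wine [0.725 0.308 0.155]
pepper [ 0.472 -0.438  0.124]
tumbler [ 0.692 -0.324  0.08 ]
```

View pics/crop.png

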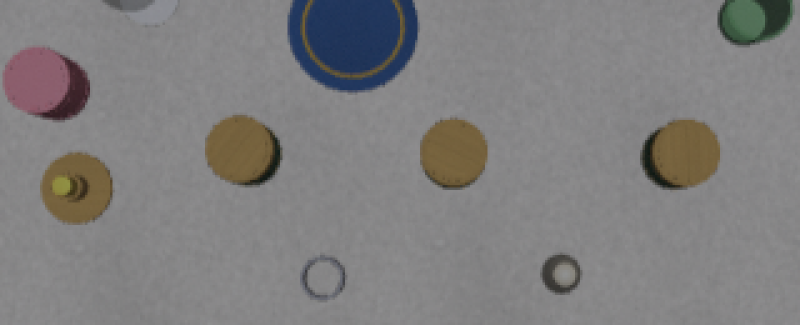

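The crop confirms three brass lids on green bodies. The pink tin, candle holder and tumbler are clearly different things. I'm moving over the left tin and turning so that the tool axes line up with the world.

Request:
step_arm(commands=[{"travel": [-0.04,-0.023,0],"turn": [0,0,-5]},{"travel": [-0.08,-0.047,0],"turn": [0,0,-10]},{"travel": [-0.12,-0.07,0],"turn": [0,0,-15]},{"travel": [-0.16,-0.094,0],"turn": [0,0,-20.4]},{"travel": [-0.2,-0.117,0],"turn": [0,0,-20.4]}], gripper=1, force=30)

```text
time: 0.6
position: [0.3744, 0.4277, 0.2362]
tool_rot: [0.002, -3.141, 0.001]
ft_force: [0.7, 0.0, -0.5]
grip_width: 1.0
grip_force: 0.0
```

Request:
step_arm(commands=[{"travel": [-0.03,-0.037,0],"turn": [0,0,0]},{"travel": [-0.06,-0.074,0],"turn": [0,0,0]},{"travel": [-0.09,-0.111,0],"turn": [0,0,0]},{"travel": [-0.12,-0.148,0],"turn": [0,0,0]},{"travel": [-0.15,-0.185,0],"turn": [0,0,0]}])

```text
time: 1.1
position: [0.5242, 0.2427, 0.2363]
tool_rot: [-0.001, -3.141, 0.0]
ft_force: [0.4, 0.4, 0.4]
grip_width: 1.0
grip_force: 0.0
```

Request:
step_arm(commands=[{"travel": [-0.03,-0.037,0.03],"turn": [0,0,0]},{"travel": [-0.03,-0.037,0.06],"turn": [0,0,0]},{"travel": [-0.03,-0.037,0.08],"turn": [0,0,0]},{"travel": [-0.03,-0.037,0.08],"turn": [0,0,0]},{"travel": [-0.03,-0.037,0.08],"turn": [0,0,0]}])

```text
time: 1.6
position: [0.5532, 0.2078, 0.1566]
tool_rot: [-0.0, -3.141, 0.0]
ft_force: [-0.3, 0.3, -0.3]
grip_width: 1.0
grip_force: 0.0
```

```bash
cat >> h.py <<'E'
def lid(tag):
    s=ctrl.get_state();im=save('wrist',tag)
    T=np.array(ctrl.camera_model('wrist')['T_tool_cam']);m=ctrl.camera_model('wrist')
    hsv=cv2.cvtColor(im,cv2.COLOR_RGB2HSV);k=cv2.inRange(hsv,(12,90,50),(28,255,255))
    R=Ro.from_rotvec(s['tool_rot']).as_matrix();p=np.array(s['position'])
    c=max(cv2.findContours(k,0,1)[0],key=cv2.contourArea);(u,v),r=cv2.minEnclosingCircle(c)
    d=R@T[:3,:3]@np.array([(u-m['cx'])/m['fx'],(v-m['cy'])/m['fy'],1]);o=p+R@T[:3,3]
    X=o+d*(.088-o[2])/d[2]
    print('TCP',p.round(4),'px',u,v,r,'lid',X.round(4),'tool delta',(R.T@(X-p)).round(4))
E
python3 -c "
from h import *
lid('w1')"
```

```text
TCP [0.5532 0.2078 0.1566] px 319.6028137207031 262.5735778808594 55.66243362426758 lid [0.5533 0.207  0.088 ] tool delta [-0.0001 -0.0007  0.0686]
```

View pics/w1.png

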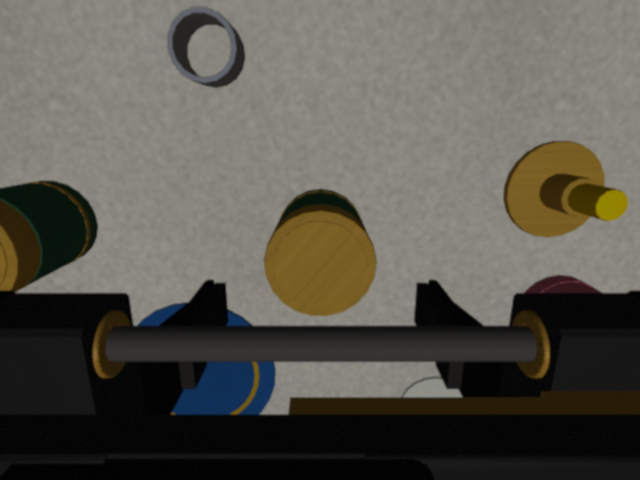

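The wrist view shows the left tin's lid at (320,262), centred between the fingers. The candle holder (555,195) and napkin ring (205,45) are clear. I'm descending and gripping.

Request:
step_arm(commands=[{"travel": [0,0,0.03],"turn": [0,0,0]},{"travel": [0,0,0.06],"turn": [0,0,0]},{"travel": [0,0,0.085],"turn": [0,0,0]},{"travel": [0,0,0.106],"turn": [0,0,0]},{"travel": [0,0,0.106],"turn": [0,0,0]}])

```text
time: 2.15
position: [0.5521, 0.2077, 0.0493]
tool_rot: [0.001, -3.139, 0.002]
ft_force: [-0.2, -0.0, -0.9]
grip_width: 1.002
grip_force: 0.0
```

Request:
step_arm(commands=[{"travel": [0,0,0],"turn": [0,0,0]},{"travel": [0,0,0],"turn": [0,0,0]},{"travel": [0,0,0],"turn": [0,0,0]},{"travel": [0,0,0],"turn": [0,0,0]},{"travel": [0,0,0],"turn": [0,0,0]}], gripper=0, force=30)

```text
time: 2.65
position: [0.5546, 0.2075, 0.0524]
tool_rot: [0.001, 3.139, 0.001]
ft_force: [-0.4, -1.5, 5.8]
grip_width: 0.782
grip_force: 30.0
```

Request:
step_arm(commands=[{"travel": [0,0,-0.02],"turn": [0,0,0]},{"travel": [0,0,-0.045],"turn": [0,0,0]},{"travel": [0,0,-0.07],"turn": [0,0,0]},{"travel": [0,0,-0.09],"turn": [0,0,0]},{"travel": [0,0,-0.09],"turn": [0,0,0]}])

```text
time: 3.15
position: [0.5547, 0.208, 0.1428]
tool_rot: [0.001, 3.138, 0.003]
ft_force: [0.4, 0.4, -5.8]
grip_width: 0.781
grip_force: 30.0
```

Request:
step_arm(commands=[{"travel": [0,0.03,0],"turn": [0,0,0]},{"travel": [0,0,0],"turn": [0,0,0]},{"travel": [0,0.03,0],"turn": [0,0,0]},{"travel": [0,0,0],"turn": [0,0,0]},{"travel": [0,0,0],"turn": [0,0,0]}])

```text
time: 3.65
position: [0.5524, 0.2023, 0.1379]
tool_rot: [-0.006, -3.138, 0.01]
ft_force: [0.6, -4.2, -6.5]
grip_width: 0.783
grip_force: 30.0
```

Request:
step_arm(commands=[{"travel": [0,0,0],"turn": [0,0,0]},{"travel": [0,0,0],"turn": [0,0,0]},{"travel": [0,0,0],"turn": [0,0,0]},{"travel": [0,0,0],"turn": [0,0,0]},{"travel": [0,0,0],"turn": [0,0,0]}])

```text
time: 4.15
position: [0.5534, 0.2074, 0.1404]
tool_rot: [-0.001, -3.141, 0.001]
ft_force: [-0.4, 0.6, -5.8]
grip_width: 0.785
grip_force: 30.0
```

Request:
step_arm(commands=[{"travel": [0,0.03,0],"turn": [0,0,0]},{"travel": [0,0,0],"turn": [0,0,0]},{"travel": [0,0.03,0],"turn": [0,0,0]},{"travel": [0,0,0],"turn": [0,0,0]},{"travel": [0,0,0],"turn": [0,0,0]}])

```text
time: 4.65
position: [0.5537, 0.2029, 0.1404]
tool_rot: [-0.006, -3.141, 0.008]
ft_force: [0.9, -5.0, -5.4]
grip_width: 0.78
grip_force: 30.0
```

```bash
cat >> h.py <<'E'
def listen(n=22):
    F=[];P=[];t=[]
    for i in range(n):
        s=ctrl.get_state();F.append(s['ft_force']);P.append(s['position']);t.append(s['time']);ctrl.get_image('wrist')
    F=np.array(F);t=np.array(t);P=np.array(P)
    print('dt',np.diff(t)[:3],'pos',P[-1].round(4),'grip',s['grip_force'],s['grip_width'])
    print('Fx',F[:,0].round(1));print('Fy',F[:,1].round(1));print('Fz',F[-1,2].round(1),'y mm',((P[:,1]-P[-1,1])*1e3).round(1))
    for f in (3,3.75,4.5,5.25,6):
        A=np.c_[np.ones_like(t),np.cos(2*np.pi*f*t),np.sin(2*np.pi*f*t)]
        c=np.linalg.lstsq(A,F[:,:2],rcond=None)[0];print(f,'amp xy',np.hypot(c[1],c[2]).round(2))
E
python3 -c "
from h import *
listen()"
```

```text
dt [0.05 0.05 0.05] pos [0.5535 0.2076 0.1406] grip 29.99968791495121 0.7865926445207516
Fx [ 0.9  0.9  0.3 -0.4 -0.2 -0.3  0.7  0.1 -0.8  0.3  0.3 -0.2 -0.7 -0.4
  0.3  1.  -0.1 -0.7 -0.6 -0.5 -0.2  0.6]
Fy [-5.   0.9  3.7  0.6 -1.2  0.   0.9  0.3 -0.5 -1.4  0.3  1.5 -1.  -1.7
  0.   1.   0.5 -0.3  0.2 -0.2  0.5 -0.8]
Fz -5.1 y mm [-4.7 -3.4 -1.1  0.3  0.3  0.   0.4  0.9  0.6  0.  -0.1  0.3  0.3 -0.1
 -0.4 -0.2  0.1 -0.1 -0.3 -0.3 -0.   0. ]
3 amp xy [0.42 0.75]
3.75 amp xy [0.36 0.45]
4.5 amp xy [0.39 1.59]
5.25 amp xy [0.14 0.71]
6 amp xy [0.06 0.73]
```

The left tin shows some 4.5 Hz force. I'll compare it with the others. Putting it back.

Request:
step_arm(commands=[{"travel": [0,0,0.03],"turn": [0,0,0]},{"travel": [0,0,0.06],"turn": [0,0,0]},{"travel": [0,0,0.078],"turn": [0,0,0]},{"travel": [0,0,0.086],"turn": [0,0,0]},{"travel": [0,0,0.089],"turn": [0,0,0]}])

```text
time: 6.25
position: [0.5524, 0.2071, 0.0528]
tool_rot: [-0.001, -3.138, 0.001]
ft_force: [-11.6, -4.1, 17.6]
grip_width: 0.785
grip_force: 30.0
```

Request:
step_arm(commands=[{"travel": [0,0,0.001],"turn": [0,0,0]},{"travel": [0,0,0.001],"turn": [0,0,0]},{"travel": [0,0,0.001],"turn": [0,0,0]}])

```text
time: 6.55
position: [0.5538, 0.2077, 0.0528]
tool_rot: [0.001, 3.141, 0.001]
ft_force: [-5.5, -1.4, 5.2]
grip_width: 0.784
grip_force: 30.0
```

Request:
step_arm(commands=[{"travel": [0,0,0],"turn": [0,0,0]},{"travel": [0,0,0],"turn": [0,0,0]},{"travel": [0,0,0],"turn": [0,0,0]},{"travel": [0,0,0],"turn": [0,0,0]},{"travel": [0,0,0],"turn": [0,0,0]}], gripper=1)

```text
time: 7.05
position: [0.5538, 0.2076, 0.0508]
tool_rot: [0.001, 3.141, 0.0]
ft_force: [-0.7, 0.7, -0.6]
grip_width: 0.996
grip_force: 0.0
```

Request:
step_arm(commands=[{"travel": [0,0,-0.02],"turn": [0,0,0]},{"travel": [0,0,-0.055],"turn": [0,0,0]},{"travel": [0,0,-0.09],"turn": [0,0,0]},{"travel": [0,0,-0.11],"turn": [0,0,0]},{"travel": [0,0,-0.11],"turn": [0,0,0]}])

```text
time: 7.55
position: [0.5557, 0.2083, 0.1644]
tool_rot: [0.001, 3.135, 0.005]
ft_force: [-0.3, 0.1, -0.3]
grip_width: 1.003
grip_force: 0.0
```

Request:
step_arm(commands=[{"travel": [0.001,-0.045,0],"turn": [0,0,0]},{"travel": [0.003,-0.09,0],"turn": [0,0,0]},{"travel": [0.004,-0.135,0],"turn": [0,0,0]},{"travel": [0.005,-0.18,0],"turn": [0,0,0]},{"travel": [0.006,-0.216,0],"turn": [0,0,0]}])

```text
time: 8.05
position: [0.5462, -0.0117, 0.1593]
tool_rot: [-0.004, -3.14, 0.001]
ft_force: [0.7, -0.1, -0.5]
grip_width: 1.0
grip_force: 0.0
```

Request:
step_arm(commands=[{"travel": [0,0,0],"turn": [0,0,0]},{"travel": [0,0,0],"turn": [0,0,0]},{"travel": [0,0,0],"turn": [0,0,0]}])

```text
time: 8.35
position: [0.5469, -0.007, 0.1597]
tool_rot: [0.002, -3.14, -0.001]
ft_force: [0.2, -0.1, -0.4]
grip_width: 1.002
grip_force: 0.0
```

```bash
python3 -c "
from h import *
lid('w2')"
```

```text
TCP [ 0.5469 -0.007   0.1597] px 318.43133544921875 260.0157165527344 55.013912200927734 lid [ 0.5464 -0.0084  0.088 ] tool delta [ 0.0004 -0.0015  0.0717]
```

View pics/w2.png

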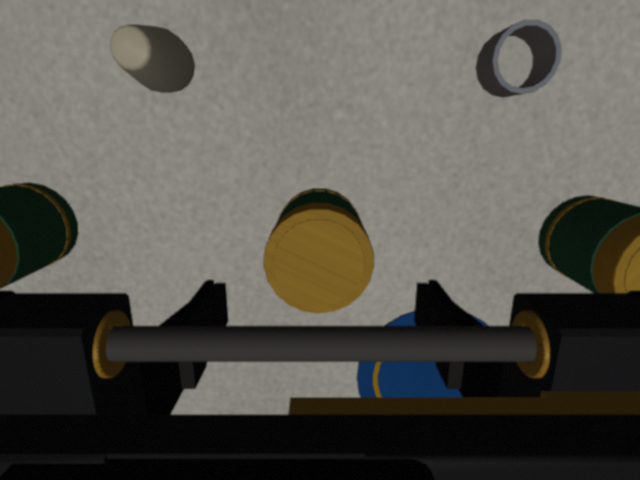

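The view shows the middle tin's lid centred at (318,260), and the left tin standing upright at the right edge (600,245). I'm descending and gripping, then lifting and shaking.

Request:
step_arm(commands=[{"travel": [0,-0.001,0.03],"turn": [0,0,0]},{"travel": [0,-0.001,0.06],"turn": [0,0,0]},{"travel": [0,-0.001,0.09],"turn": [0,0,0]},{"travel": [0,-0.001,0.11],"turn": [0,0,0]},{"travel": [0,-0.001,0.11],"turn": [0,0,0]}])

```text
time: 8.9
position: [0.5446, -0.0079, 0.0473]
tool_rot: [0.003, -3.135, 0.001]
ft_force: [0.2, -0.3, 0.6]
grip_width: 1.0
grip_force: 0.0
```

Request:
step_arm(commands=[{"travel": [0,0,0],"turn": [0,0,0]},{"travel": [0,0,0],"turn": [0,0,0]},{"travel": [0,0,0],"turn": [0,0,0]},{"travel": [0,0,0],"turn": [0,0,0]},{"travel": [0,0,0],"turn": [0,0,0]}], gripper=0, force=30)

```text
time: 9.4
position: [0.5484, -0.0089, 0.052]
tool_rot: [0.001, 3.139, 0.002]
ft_force: [-0.3, 1.3, 6.5]
grip_width: 0.781
grip_force: 30.0
```

Request:
step_arm(commands=[{"travel": [0,0,-0.02],"turn": [0,0,0]},{"travel": [0,0,-0.045],"turn": [0,0,0]},{"travel": [0,0,-0.07],"turn": [0,0,0]},{"travel": [0,0,-0.09],"turn": [0,0,0]},{"travel": [0,0,-0.09],"turn": [0,0,0]}])

```text
time: 9.9
position: [0.5486, -0.0098, 0.1425]
tool_rot: [0.002, 3.138, 0.001]
ft_force: [1.2, 0.5, -5.4]
grip_width: 0.781
grip_force: 30.0
```

Request:
step_arm(commands=[{"travel": [0,0.03,0],"turn": [0,0,0]},{"travel": [0,0,0],"turn": [0,0,0]},{"travel": [0,0.03,0],"turn": [0,0,0]},{"travel": [0,0,0],"turn": [0,0,0]},{"travel": [0,0,0],"turn": [0,0,0]}])

```text
time: 10.4
position: [0.5456, -0.0137, 0.1383]
tool_rot: [-0.006, -3.138, 0.006]
ft_force: [-1.0, -0.7, -4.8]
grip_width: 0.783
grip_force: 30.0
```

Request:
step_arm(commands=[{"travel": [0,0,0],"turn": [0,0,0]},{"travel": [0,0,0],"turn": [0,0,0]},{"travel": [0,0,0],"turn": [0,0,0]},{"travel": [0,0,0],"turn": [0,0,0]},{"travel": [0,0,0],"turn": [0,0,0]}])

```text
time: 10.9
position: [0.5472, -0.0092, 0.1405]
tool_rot: [-0.0, -3.142, -0.0]
ft_force: [-1.0, -0.4, -6.1]
grip_width: 0.782
grip_force: 30.0
```

Request:
step_arm(commands=[{"travel": [0,0.03,0],"turn": [0,0,0]},{"travel": [0,0,0],"turn": [0,0,0]},{"travel": [0,0.03,0],"turn": [0,0,0]},{"travel": [0,0,0],"turn": [0,0,0]},{"travel": [0,0,0],"turn": [0,0,0]}])

```text
time: 11.4
position: [0.5473, -0.0133, 0.1407]
tool_rot: [0.006, 3.141, -0.005]
ft_force: [-0.0, -1.9, -5.2]
grip_width: 0.779
grip_force: 30.0
```

```bash
python3 -c "
from h import *
listen()"
```

```text
dt [0.05 0.05 0.05] pos [ 0.5473 -0.0096  0.1406] grip 29.994801198690766 0.7837044525583035
Fx [-0.  -0.3 -0.5  0.1  0.  -0.2  0.2  0.6  0.6  0.1 -1.1 -0.1 -0.2 -0.7
  0.6 -0.   0.3  0.   0.1  0.7  0.4 -0.2]
Fy [-1.9 -0.7  0.6  0.6 -0.3 -0.3 -0.2  1.1  0.7 -0.1  0.8 -0.7 -0.2  0.7
 -0.1 -0.2 -0.1 -0.7  0.   0.6  0.6 -0. ]
Fz -4.9 y mm [-3.7 -2.3 -0.8  0.2  0.7  0.8  0.8  0.7  0.6  0.5  0.4  0.3  0.2  0.2
  0.1  0.1  0.   0.   0.  -0.   0.   0. ]
3 amp xy [0.17 0.14]
3.75 amp xy [0.2  0.57]
4.5 amp xy [0.09 0.33]
5.25 amp xy [0.26 0.22]
6 amp xy [0.04 0.21]
```

The middle tin is quiet: its position settles smoothly and 4.5 Hz amplitude is 0.3 N, against 1.6 N for the left. Standing it back and going to the right tin.

Request:
step_arm(commands=[{"travel": [0,0,0.03],"turn": [0,0,0]},{"travel": [0,0,0.06],"turn": [0,0,0]},{"travel": [0,0,0.078],"turn": [0,0,0]},{"travel": [0,0,0.086],"turn": [0,0,0]},{"travel": [0,0,0.089],"turn": [0,0,0]}])

```text
time: 13.0
position: [0.546, -0.0095, 0.0526]
tool_rot: [-0.001, -3.138, -0.001]
ft_force: [-13.3, 0.1, 22.3]
grip_width: 0.779
grip_force: 30.0
```

Request:
step_arm(commands=[{"travel": [0,0,0.001],"turn": [0,0,0]},{"travel": [0,0,0.001],"turn": [0,0,0]},{"travel": [0,0,0.001],"turn": [0,0,0]}])

```text
time: 13.3
position: [0.5475, -0.0095, 0.0526]
tool_rot: [0.001, 3.141, 0.001]
ft_force: [-5.6, -0.0, 5.5]
grip_width: 0.78
grip_force: 30.0
```

Request:
step_arm(commands=[{"travel": [0,0,0],"turn": [0,0,0]},{"travel": [0,0,0],"turn": [0,0,0]},{"travel": [0,0,0],"turn": [0,0,0]},{"travel": [0,0,0],"turn": [0,0,0]},{"travel": [0,0,0],"turn": [0,0,0]}], gripper=1)

```text
time: 13.8
position: [0.5476, -0.0095, 0.0507]
tool_rot: [0.001, 3.141, 0.0]
ft_force: [0.8, -0.4, 0.7]
grip_width: 0.991
grip_force: 0.0
```

Request:
step_arm(commands=[{"travel": [0,0,-0.02],"turn": [0,0,0]},{"travel": [0,0,-0.055],"turn": [0,0,0]},{"travel": [0,0,-0.09],"turn": [0,0,0]},{"travel": [0,0,-0.11],"turn": [0,0,0]},{"travel": [0,0,-0.11],"turn": [0,0,0]}])

```text
time: 14.3
position: [0.5496, -0.0096, 0.164]
tool_rot: [0.001, 3.135, 0.001]
ft_force: [0.6, 0.5, -0.1]
grip_width: 1.003
grip_force: 0.0
```

Request:
step_arm(commands=[{"travel": [0.001,-0.046,0],"turn": [0,0,0]},{"travel": [0.002,-0.092,0],"turn": [0,0,0]},{"travel": [0.003,-0.138,0],"turn": [0,0,0]},{"travel": [0.004,-0.184,0],"turn": [0,0,0]},{"travel": [0.004,-0.231,0],"turn": [0,0,0]}])

```text
time: 14.8
position: [0.5423, -0.2418, 0.1591]
tool_rot: [-0.0, -3.14, -0.001]
ft_force: [0.3, 0.3, -0.4]
grip_width: 1.0
grip_force: 0.0
```

Request:
step_arm(commands=[{"travel": [0,0,0],"turn": [0,0,0]},{"travel": [0,0,0],"turn": [0,0,0]},{"travel": [0,0,0],"turn": [0,0,0]}])

```text
time: 15.1
position: [0.543, -0.2388, 0.1593]
tool_rot: [0.001, -3.14, -0.002]
ft_force: [-0.8, 0.6, -0.8]
grip_width: 1.001
grip_force: 0.0
```

```bash
python3 -c "
from h import *
lid('w3')"
```

```text
TCP [ 0.543  -0.2388  0.1593] px 317.01934814453125 259.107177734375 55.31312942504883 lid [ 0.5418 -0.241   0.088 ] tool delta [ 0.0011 -0.0023  0.0713]
```

View pics/w3.png

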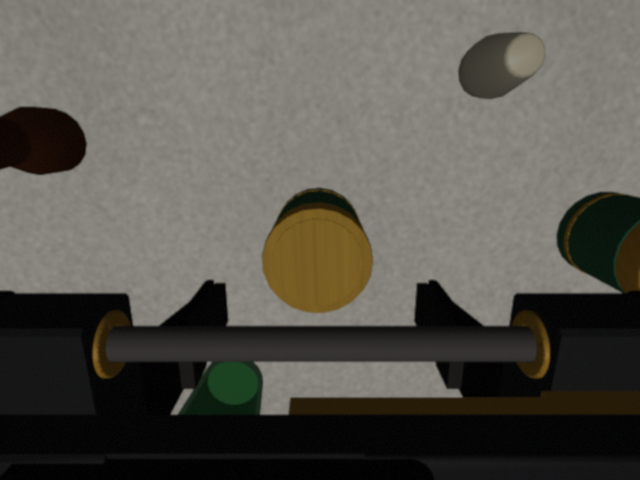

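The view shows the right tin's lid at (317,259), with the middle tin upright at (605,240). The pepper mill (40,140) and tumbler (225,385) are clear.

Request:
step_arm(commands=[{"travel": [0.001,-0.002,0.03],"turn": [0,0,0]},{"travel": [0.001,-0.002,0.06],"turn": [0,0,0]},{"travel": [0.001,-0.002,0.09],"turn": [0,0,0]},{"travel": [0.001,-0.002,0.11],"turn": [0,0,0]},{"travel": [0.001,-0.002,0.11],"turn": [0,0,0]}])

```text
time: 15.65
position: [0.5402, -0.2394, 0.0472]
tool_rot: [0.003, -3.136, -0.004]
ft_force: [0.2, 1.1, -0.1]
grip_width: 0.996
grip_force: 0.0
```

Request:
step_arm(commands=[{"travel": [0,0,0],"turn": [0,0,0]},{"travel": [0,0,0],"turn": [0,0,0]},{"travel": [0,0,0],"turn": [0,0,0]},{"travel": [0,0,0],"turn": [0,0,0]},{"travel": [0,0,0],"turn": [0,0,0]}], gripper=0, force=30)

```text
time: 16.15
position: [0.5433, -0.2419, 0.0521]
tool_rot: [0.0, 3.139, 0.001]
ft_force: [-0.4, 2.7, 6.1]
grip_width: 0.785
grip_force: 29.9
```

Request:
step_arm(commands=[{"travel": [0,0,-0.02],"turn": [0,0,0]},{"travel": [0,0,-0.045],"turn": [0,0,0]},{"travel": [0,0,-0.07],"turn": [0,0,0]},{"travel": [0,0,-0.09],"turn": [0,0,0]},{"travel": [0,0,-0.09],"turn": [0,0,0]}])

```text
time: 16.65
position: [0.5433, -0.2436, 0.1428]
tool_rot: [0.002, 3.137, -0.002]
ft_force: [1.0, -0.4, -4.8]
grip_width: 0.78
grip_force: 29.9
```

Request:
step_arm(commands=[{"travel": [0,0.03,0],"turn": [0,0,0]},{"travel": [0,0,0],"turn": [0,0,0]},{"travel": [0,0.03,0],"turn": [0,0,0]},{"travel": [0,0,0],"turn": [0,0,0]},{"travel": [0,0,0],"turn": [0,0,0]}])

```text
time: 17.15
position: [0.5401, -0.2459, 0.1385]
tool_rot: [-0.005, -3.138, 0.005]
ft_force: [-0.8, -2.3, -5.2]
grip_width: 0.777
grip_force: 30.0
```

Request:
step_arm(commands=[{"travel": [0,0,0],"turn": [0,0,0]},{"travel": [0,0,0],"turn": [0,0,0]},{"travel": [0,0,0],"turn": [0,0,0]},{"travel": [0,0,0],"turn": [0,0,0]},{"travel": [0,0,0],"turn": [0,0,0]}])

```text
time: 17.65
position: [0.5422, -0.2421, 0.1405]
tool_rot: [0.0, 3.142, 0.0]
ft_force: [-0.0, 1.0, -5.2]
grip_width: 0.78
grip_force: 30.0
```

Request:
step_arm(commands=[{"travel": [0,0.03,0],"turn": [0,0,0]},{"travel": [0,0,0],"turn": [0,0,0]},{"travel": [0,0.03,0],"turn": [0,0,0]},{"travel": [0,0,0],"turn": [0,0,0]},{"travel": [0,0,0],"turn": [0,0,0]}])

```text
time: 18.15
position: [0.5416, -0.2461, 0.141]
tool_rot: [0.005, 3.141, -0.006]
ft_force: [-0.9, -1.2, -5.4]
grip_width: 0.778
grip_force: 30.0
```

```bash
python3 -c "
from h import *
listen()"
```

```text
dt [0.05 0.05 0.05] pos [ 0.5421 -0.2425  0.1405] grip 29.99345604544459 0.7785391694493516
Fx [-0.9 -0.3 -0.2  0.1  1.1 -0.3 -0.3 -0.1  0.2  0.1 -0.4  0.2 -0.   0.2
  0.8  0.2  0.5  0.1 -0.9  0.3  0.2  0.4]
Fy [-1.2 -0.3 -0.5  0.5  0.3 -0.5  0.3  0.5  0.2 -1.1  0.1 -0.5 -0.4 -0.2
 -0.1  0.5 -0.4  0.2 -0.9 -0.1  0.2 -0.6]
Fz -4.6 y mm [-3.6 -2.2 -0.8  0.2  0.7  0.9  0.9  0.8  0.6  0.5  0.4  0.3  0.2  0.1
  0.1 -0.   0.  -0.  -0.  -0.  -0.   0. ]
3 amp xy [0.16 0.05]
3.75 amp xy [0.33 0.16]
4.5 amp xy [0.2 0.3]
5.25 amp xy [0.13 0.19]
6 amp xy [0.11 0.21]
```

The right tin is quiet too, so the bell is in the left tin. Standing the right one back and returning to the left.

Request:
step_arm(commands=[{"travel": [0,0,0.03],"turn": [0,0,0]},{"travel": [0,0,0.06],"turn": [0,0,0]},{"travel": [0,0,0.078],"turn": [0,0,0]},{"travel": [0,0,0.086],"turn": [0,0,0]},{"travel": [0,0,0.089],"turn": [0,0,0]}])

```text
time: 19.75
position: [0.5414, -0.2422, 0.0522]
tool_rot: [-0.001, -3.139, -0.002]
ft_force: [-9.7, 4.8, 15.6]
grip_width: 0.78
grip_force: 30.0
```

Request:
step_arm(commands=[{"travel": [0,0,0.001],"turn": [0,0,0]},{"travel": [0,0,0.001],"turn": [0,0,0]},{"travel": [0,0,0.001],"turn": [0,0,0]}])

```text
time: 20.05
position: [0.5427, -0.2429, 0.0521]
tool_rot: [0.001, 3.14, -0.0]
ft_force: [-4.7, 0.8, 4.6]
grip_width: 0.778
grip_force: 30.0
```

Request:
step_arm(commands=[{"travel": [0,0,0],"turn": [0,0,0]},{"travel": [0,0,0],"turn": [0,0,0]},{"travel": [0,0,0],"turn": [0,0,0]},{"travel": [0,0,0],"turn": [0,0,0]},{"travel": [0,0,0],"turn": [0,0,0]}], gripper=1)

```text
time: 20.55
position: [0.5423, -0.2425, 0.0505]
tool_rot: [0.001, 3.141, -0.0]
ft_force: [-0.4, -0.2, 0.2]
grip_width: 0.994
grip_force: 0.0
```

Request:
step_arm(commands=[{"travel": [0,0,-0.02],"turn": [0,0,0]},{"travel": [0,0,-0.055],"turn": [0,0,0]},{"travel": [0,0,-0.09],"turn": [0,0,0]},{"travel": [0,0,-0.11],"turn": [0,0,0]},{"travel": [0,0,-0.11],"turn": [0,0,0]}])

```text
time: 21.05
position: [0.5442, -0.2436, 0.1641]
tool_rot: [0.001, 3.135, -0.003]
ft_force: [0.5, 0.5, -0.2]
grip_width: 0.997
grip_force: 0.0
```

Request:
step_arm(commands=[{"travel": [-0.001,0.045,0],"turn": [0,0,0]},{"travel": [-0.002,0.09,0],"turn": [0,0,0]},{"travel": [-0.003,0.135,0],"turn": [0,0,0]},{"travel": [-0.005,0.18,0],"turn": [0,0,0]},{"travel": [-0.006,0.225,0],"turn": [0,0,0]}])

```text
time: 21.55
position: [0.5474, -0.0157, 0.1592]
tool_rot: [-0.001, -3.14, -0.0]
ft_force: [0.2, 0.1, 0.4]
grip_width: 1.0
grip_force: 0.0
```

Request:
step_arm(commands=[{"travel": [-0.001,0.045,0],"turn": [0,0,0]},{"travel": [-0.002,0.09,0],"turn": [0,0,0]},{"travel": [-0.003,0.135,0],"turn": [0,0,0]},{"travel": [-0.005,0.18,0],"turn": [0,0,0]},{"travel": [-0.006,0.225,0],"turn": [0,0,0]}])

```text
time: 22.05
position: [0.5537, 0.2091, 0.1591]
tool_rot: [-0.001, -3.14, 0.001]
ft_force: [-0.4, -0.7, 0.7]
grip_width: 0.997
grip_force: 0.0
```

Request:
step_arm(commands=[{"travel": [0,0,0],"turn": [0,0,0]},{"travel": [0,0,0],"turn": [0,0,0]},{"travel": [0,0,0],"turn": [0,0,0]},{"travel": [0,0,0],"turn": [0,0,0]}])

```text
time: 22.45
position: [0.5547, 0.2053, 0.1602]
tool_rot: [-0.006, -3.141, 0.001]
ft_force: [-0.2, 0.0, -0.0]
grip_width: 1.001
grip_force: 0.0
```

```bash
python3 -c "
from h import *
lid('w4')"
```

```text
TCP [0.5547 0.2053 0.1602] px 324.7237243652344 256.357421875 54.995384216308594 lid [0.552  0.2076 0.088 ] tool delta [0.0026 0.0024 0.0722]
```

Request:
step_arm(commands=[{"travel": [0.002,0.002,0.03],"turn": [0,0,0]},{"travel": [0.002,0.002,0.06],"turn": [0,0,0]},{"travel": [0.002,0.002,0.09],"turn": [0,0,0]},{"travel": [0.002,0.002,0.11],"turn": [0,0,0]},{"travel": [0.002,0.002,0.11],"turn": [0,0,0]}])

```text
time: 23.0
position: [0.5502, 0.2073, 0.0475]
tool_rot: [-0.004, -3.136, 0.005]
ft_force: [-0.9, 0.4, 0.2]
grip_width: 0.999
grip_force: 0.0
```

Request:
step_arm(commands=[{"travel": [0,0,0],"turn": [0,0,0]},{"travel": [0,0,0],"turn": [0,0,0]},{"travel": [0,0,0],"turn": [0,0,0]},{"travel": [0,0,0],"turn": [0,0,0]},{"travel": [0,0,0],"turn": [0,0,0]}], gripper=0, force=30)

```text
time: 23.5
position: [0.5536, 0.2087, 0.0522]
tool_rot: [0.002, 3.139, -0.0]
ft_force: [-1.0, -3.8, 7.7]
grip_width: 0.781
grip_force: 30.0
```

Request:
step_arm(commands=[{"travel": [0,0,-0.02],"turn": [0,0,0]},{"travel": [0,0,-0.045],"turn": [0,0,0]},{"travel": [0,0,-0.07],"turn": [0,0,0]},{"travel": [0,0,-0.09],"turn": [0,0,0]},{"travel": [0,0,-0.095],"turn": [0,0,0]}])

```text
time: 24.0
position: [0.5531, 0.2102, 0.1473]
tool_rot: [0.001, 3.139, 0.003]
ft_force: [0.9, 0.4, -6.1]
grip_width: 0.784
grip_force: 30.0
```

Request:
step_arm(commands=[{"travel": [-0.015,-0.012,0],"turn": [0,0,0]},{"travel": [-0.033,-0.027,0],"turn": [0,0,0]},{"travel": [-0.053,-0.043,0],"turn": [0,0,0]},{"travel": [-0.073,-0.059,0],"turn": [0,0,0]},{"travel": [-0.093,-0.075,0],"turn": [0,0,0]}])

```text
time: 24.5
position: [0.645, 0.1338, 0.1433]
tool_rot: [-0.001, -3.139, 0.001]
ft_force: [0.5, -0.7, -6.0]
grip_width: 0.786
grip_force: 30.0
```

Request:
step_arm(commands=[{"travel": [-0.018,-0.014,0],"turn": [0,0,0]},{"travel": [-0.032,-0.025,0],"turn": [0,0,0]},{"travel": [-0.04,-0.032,0],"turn": [0,0,0]},{"travel": [-0.044,-0.035,0],"turn": [0,0,0]},{"travel": [-0.044,-0.035,0],"turn": [0,0,0]}])

```text
time: 25.0
position: [0.6889, 0.0993, 0.1445]
tool_rot: [-0.002, -3.14, 0.0]
ft_force: [-0.6, 0.4, -5.6]
grip_width: 0.783
grip_force: 30.0
```

Request:
step_arm(commands=[{"travel": [0,0,0],"turn": [0,0,0]},{"travel": [0,0,0],"turn": [0,0,0]},{"travel": [0,0,0],"turn": [0,0,0]},{"travel": [0,0,0],"turn": [0,0,0]},{"travel": [0,0,0],"turn": [0,0,0]}])

```text
time: 25.5
position: [0.6892, 0.0996, 0.1457]
tool_rot: [0.001, 3.141, 0.0]
ft_force: [0.1, -0.3, -5.4]
grip_width: 0.783
grip_force: 30.0
```

```bash
python3 -c "
from h import *
listen(24)
a=save('scene','end');b=save('top','endt')
cv2.imwrite('pics/fin.png',cv2.resize(np.vstack([a,b])[:,:,::-1],(400,600)))"
```

```text
dt [0.05 0.05 0.05] pos [0.6894 0.0994 0.1456] grip 29.998728805148858 0.7849750775285211
Fx [ 0.1 -1.1  0.6  0.4  0.2 -0.2  0.6  0.6 -0.4 -0.2 -0.3  0.4  0.4 -0.1
  0.1 -0.6  0.4  0.3  0.   0.2  0.5 -0.3 -0.3  0.5]
Fy [-0.3  0.3  0.2 -0.9 -0.3  0.1 -0.  -0.1  1.   0.   0.8  0.3  0.2  0.2
  0.7  0.1  0.4 -1.2 -0.4  0.8 -0.2 -0.8 -0.3  0.2]
Fz -6.1 y mm [ 0.3  0.1  0.1  0.1  0.  -0.1 -0.  -0.  -0.   0.  -0.  -0.1 -0.  -0.1
 -0.  -0.   0.   0.  -0.   0.   0.  -0.   0.   0. ]
3 amp xy [0.24 0.14]
3.75 amp xy [0.15 0.16]
4.5 amp xy [0.27 0.37]
5.25 amp xy [0.11 0.2 ]
6 amp xy [0.3  0.18]
```

View pics/fin.png

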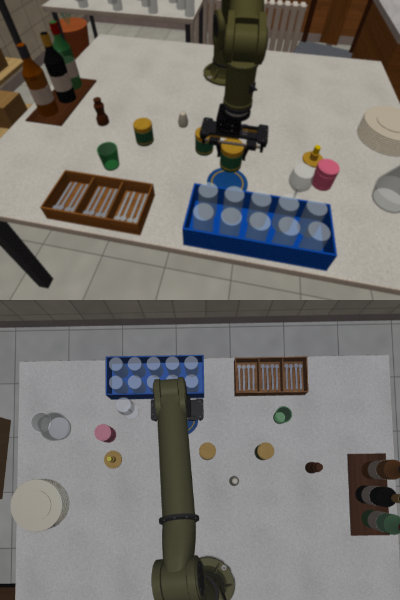

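The picture shows the left tin held still over the mat at (230,160). The other two tins stand in place at (143,131) and (203,141), and the tableware has not moved. Handing in.

```bash
python3 -c "
from h import *
print(ctrl.close_job())"
```

```text
the job is handed in; nothing more can be done
None
```

The left tin holds the bell: it was the only one that tugged at 4.5 Hz after shaking. I handed the job in with that tin held still and upright, about 90 mm above the middle of the mat, and the other two tins standing in their places; no verdict was returned.

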